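# Catch the falling photometer cover and ease it shut

### The job

The hinged cover of the photometer's sample compartment stands open, leaning back on its stop. Without gripping it, tip it forward with a fingertip until it starts to fall by itself, catch the falling cover on the back of a finger under its blue front lip before it comes down, and ease it down on that finger until it is fully shut, without letting it drop or knock; then draw the finger away. Leave the cuvettes, glassware and everything else on the bench standing where they are.

Things in the scene. Friction and masses are not known exactly. Their poses are not given: they have to be found in the camera images.
- photometer: Pale grey bench spectrophotometer, fixed, 320 deep (x) x 400 wide (y) x 150 mm high; vented lamp house at its far left 172 mm high. Origin: centre of its underside; x points from its front to its back, y to its left, z up. Front face at x = -148 mm. The open sample compartment (104 x 130 mm) is at the front left, centred at y = +60 mm; right of it a sloped panel, lower than the 150 mm deck.
- cover (a joint): Hinge of the cover, rad: 0 shut, flat on the deck; 1.57 upright, its balance point; 1.80 open, leaning on its stop. No spring or friction holds it, only a weak oil damper: left alone from 1.4 it passes 0.5 after about 2.0 s and is down after 2.5 s (20 % more or less with the cover's mass), landing at 0.75 to 1.1 rad/s, a harmful knock; below 0.5 rad/s is gentle. Press it with less than 25 N.
- cover_hinge (a point): Middle of the cover's hinge axis, fixed on the photometer (x -22, y +60, z 157 mm in its frame), with the photometer's axes; the hinge runs along y. The cover is a flat grey plate, 150 mm wide, 10 mm thick, 0.30 to 0.42 kg, its mid-plane through the hinge axis, 150 mm from that axis to the edge of its lip.
- cover_lip (a point): Middle of the cover's blue front lip, a round bar 13 mm thick, 150 mm long, along y; the point is on the bar's axis, 143.5 mm from the hinge axis, and moves with the cover. When shut it is 157 mm above the bench and the lip juts 24 mm out beyond the photometer's front face, with free space before and below it, so that a finger tilted forward can bear it from below until it is shut.
- sample_mid (a point): Filled pink cuvette, 12.5 mm square, 45 mm high, loose in the black holder inside the compartment, its top 40 mm below the deck; this point is its centre. Leave it there.
- rack: White cuvette rack, 45 x 120 x 30 mm, loose on the bench before the photometer's panel, holding two cuvettes; origin at the centre of its underside.
- blank_mid (a point): Clear cuvette, 12.5 mm square, 45 mm high, in the rack, its top 53 mm above the bench; this point is its centre.
- standard_mid (a point): Orange cuvette, 12.5 mm square, 45 mm high, in the rack; this point is its centre.
- beaker: Glass beaker, 68 mm in diameter, 85 mm high, loose on the bench before the photometer's left corner; origin at the centre of its underside.
- reagent: Glass reagent bottle with blue cap, 72 mm in diameter, 150 mm high, loose on the bench left of the photometer; origin at the centre of its underside.
- flask: Amber measuring flask with red stopper, 66 mm in diameter, 141 mm high, loose on the bench left of the photometer; origin at the centre of its underside.
- tipbox: Green pipette-tip box with clear lid, 85 x 120 x 65 mm, loose on the bench left of the photometer; origin at the centre of its underside.
There are look-alikes about, which are no part of the job. Of the things like the flask, leave any that is pink or purple; of the rest the smaller one is meant.

How it is judged:
By the outcome, as a careful person would: the job done as asked, in the order asked, and still so for the second after the job is handed in, with the robot touching nothing.
It also fails if it takes over 48 s, if anything falls off the work surface, if the arm or the gripper's body presses on something with over 40 N, if the wrist force passes 120 N, or if a joint passes its speed limit or range.

### The arm

A 7-joint arm with a two-finger parallel gripper is mounted at the origin on the work surface. World frame = base frame: x ahead of the robot, y to its left, z up, the work surface at z = 0. Lengths are in m, angles in rad, forces in N, time in s.
With the tool pointing down it reaches from about 0.425 to 0.925 m from the base axis. Payload 6.8 kg.
Tool frame: the origin (TCP) lies between the finger pads; the fingertips stand 14 mm ahead of it and the grasp point (between the pads) lies 5 mm behind it; z points along the fingers, y is the direction in which the jaws open and shut (so a half turn about z gives the same grasp; the last joint's range is limited). The gripper opens to 85 mm and grips with 20 to 120 N. Pads are 22 mm wide; open, the fingers measure 114 mm over their backs; the gripper's body (76 mm by 85 mm) begins 54 mm behind the grasp point. The pads swing forward as they close: fully open they stand 13 mm farther back than shut.
Start: joints at [0.993, 0.477, 0.022, 1.555, -0.011, 1.109, -0.083], TCP at [0.306, -0.602, 0.245] pointing down, gripper open.
Joint ranges: [-2.96, 2.96], [-0.34, 2.1], [-1.41, 1.46], [0.24, 2.44], [-1.37, 4.51], [0.17, 1.92], [-2.96, 2.96]. Speed limits (rad/s): [2.39, 2.39, 3.14, 3.14, 3.14, 3.14, 3.14].

### API

Orientations are given as a unit quaternion [w, x, y, z].
In Python, from station import bot gives the robot as it stands.
- The arm moves only by the shell command python3 -m crank 'ROWS' [FORCE]. ROWS is JSON, a list of rows, each a list of 3 entries, a list of its own where there are three numbers: the shift along the tool's x, y, z in m, then the turn, a rotation vector about the tool's x, y, z in degrees, then the finger opening in m, from 0 to 0.0854. A call has 1 to 10 rows; each row shifts and turns the commanded pose from where the row before left it, along the tool's axes as they then stand; what a row does not reach is not made up. A row lasts 1/8 s, in which the tool goes at most 62.5 mm and 10.7 degrees, less where a joint would pass 70% of its speed; a pose out of reach is approached as far as the arm can. A call is refused whole if a number of a shift passes 0.0625 or a number of a turn 10.7, either way. A call with a gripper value outside its range is refused whole. The fingers move at their own pace and stop on an object; FORCE is the grip in N (left out, the last holds). Time passes only in rows, so rows that do not move let the fingers close. It gives the time, the measured TCP pose, the force and the opening at its end, in the units of the state.
- bot.get_obs(): the state, without advancing time (a new reading comes with each control period).
- bot.read_camera(name): name is "scene" or "top" or "wrist"; returns (picture, depth): 420x560x3 uint8, red, green, blue; 420x560 float32, m along the optical axis (not along the pixel's ray), 0 where there is no reading.
- bot.calibration(name): a dict with "fx", "fy", "cx", "cy" (pixels), "D" ([k1, k2, p1, p2, k3] as OpenCV has them; the pictures are not rectified), "extrinsics" (4x4, takes a point from camera to world coordinates). Camera axes: x right, y down, z forward; pixel columns grow to the right and rows downward; lengths in m; the calibration is good to about 2 mm. A picture is of the moment at which its call begins: read the wrist's pose just before it. calibration takes no time and is no camera call; for the wrist camera it gives the pose at the moment of the call.
- bot.hand_in(): hands the job in, once; it reports no verdict.
The state is a dict: "t": time; "q": joint angles; "joint_vel": joint speeds; "joint_torque": joint torques, N m; "eef_pos": TCP position; "tool_rot": TCP orientation; "contact_force": force on the tool from outside, world axes, zero at the start; "torque": the same for the moment, N m; "gripper_width": opening from 0.0 (shut) to 1.0 (fully open).
Only numpy, scipy, OpenCV 4.12 (cv2) and the standard library are available. Lean on these libraries where they do the work, as an engineer would, in place of code of your own. Each camera call takes 0.05 s, during which the arm holds its last target.

## Working session

There is one attempt and no reset: what is moved stays moved. The work goes in short steps, Python scripts to look and compute and a shell command to move; the robot and the scene stay as the last step left them, time stands still between calls to the robot, and variables do not carry over. Pictures are saved under pics/ and viewed, and the job is handed in when it is done.

```bash
ls -la; mkdir -p pics; python3 - <<'E'
from station import bot
import cv2,json
o=bot.get_obs();print(o)
for n in ["scene","top","wrist"]:
    c=bot.calibration(n);print(n,c)
    p,d=bot.read_camera(n);cv2.imwrite(f"pics/{n}0.png",p[:,:,::-1])
    import numpy as np
    np.save(f"pics/{n}0_d.npy",d);np.save(f"pics/{n}0.npy",p)
E
```

```text
total 12
drwxr-xr-x  3 agent agent 4096 Dec  7 14:35 .
drwxr-xr-x 23 root  root  4096 Dec  7 14:35 ..
drwxr-xr-x  2 agent agent 4096 Dec  7 14:35 pics
{'t': 0.0, 'q': array([ 0.99286829,  0.47783852,  0.02235523,  1.55644897, -0.01152559,
        1.10927886, -0.08312902]), 'joint_vel': array([0.00163026, 0.00066201, 0.00166234, 0.00314643, 0.0002598 ,
       0.00036952, 0.00010699]), 'joint_torque': array([ 6.26285764e-04, -5.96444786e+01,  1.60818659e+00, -2.81193244e+01,
        1.24343482e-02,  9.27448331e-03, -7.70040202e-06]), 'eef_pos': array([ 0.30532726, -0.60136748,  0.24430126]), 'tool_rot': array([-8.81150032e-04,  9.72537735e-01,  2.32743428e-01, -2.73966424e-04]), 'contact_force': array([-0.16503823, -0.15461978, -0.33337785]), 'torque': array([-0.02704342, -0.00250266,  0.0276294 ]), 'gripper_width': 1.0014133932434957}
scene {'fx': 446.424698795923, 'fy': 446.424698795923, 'cx': 274.89207928324413, 'cy': 207.06947650825936, 'D': array([-0.00152524,  0.        ,  0.        ,  0.        ,  0.        ]), 'extrinsics': array([[ 0.84049505,  0.41039975, -0.3537515 ,  0.9323
[... 377 characters left out ...]
rinsics': array([[-0.00822862, -0.98929771,  0.14567885,  0.35547913],
       [-0.99993899,  0.00706691, -0.00849024,  0.06289644],
       [ 0.00736988, -0.14573983, -0.9892955 ,  1.25061868],
       [ 0.        ,  0.        ,  0.        ,  1.        ]])}
wrist {'fx': 337.779517989178, 'fy': 337.779517989178, 'cx': 278.4221306125937, 'cy': 207.76009555818908, 'D': array([-0.06982355,  0.        ,  0.        ,  0.        ,  0.        ]), 'extrinsics': array([[ 0.45204622, -0.85865612, -0.2415862 ,  0.36609833],
       [-0.89199356, -0.4355474 , -0.12102045, -0.5715402 ],
       [-0.00130729,  0.27020017, -0.96280328,  0.37319533],
       [ 0.        ,  0.        ,  0.        ,  1.        ]])}
```

View pics/scene0.png

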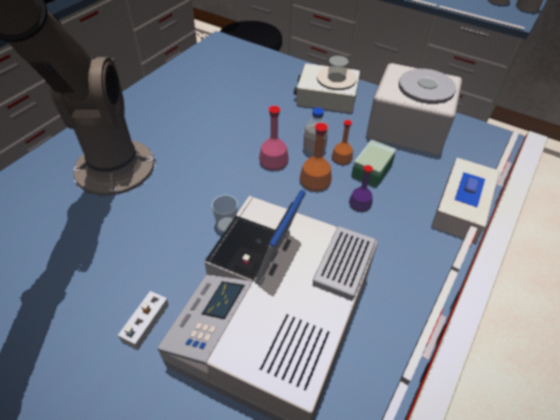

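View pics/top0.png

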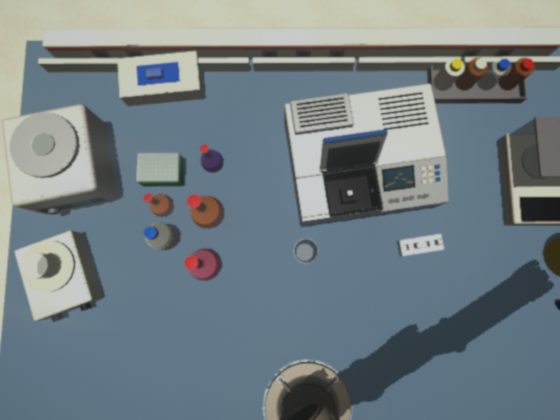

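View pics/wrist0.png

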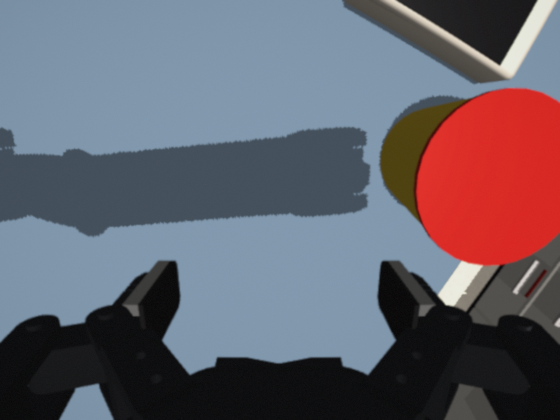

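The scene view shows the photometer at (290,300) with its cover open and the blue lip around (288,218). In the top view the lip runs from (323,138) to (385,132), with the beaker at (305,251) and the rack at (422,245). The flask-like things in the top view are an amber small one (159,205), an amber large one (205,211), a pink one (203,264) and a purple one (211,160). I won't touch any of them.

```bash
cat > h.py <<'E'
import numpy as np,cv2
from scipy.spatial.transform import Rotation as R
from station import bot
def world(name,d,cal=None):
    c=cal or bot.calibration(name)
    K=np.array([[c['fx'],0,c['cx']],[0,c['fy'],c['cy']],[0,0,1]])
    v,u=np.mgrid[0:420,0:560]
    n=cv2.undistortPoints(np.stack([u,v],-1).reshape(-1,1,2).astype(np.float32),K,c['D']).reshape(420,560,2)
    P=np.dstack([n*d[...,None],d])
    E=c['extrinsics'];W=P@E[:3,:3].T+E[:3,3];W[d==0]=np.nan
    return W
E
python3 - <<'E'
from h import *
for n in ["top","scene"]:
    p=np.load(f"pics/{n}0.npy");d=np.load(f"pics/{n}0_d.npy");W=world(n,d)
    z=W[...,2]
    print(n,"bench",np.nanmedian(z[np.abs(z)<.03]))
    m=(np.abs(z-.15)<.006)&(p.min(2)>90)
    cs,_=cv2.findContours(m.astype(np.uint8),0,1)
    k=max(cs,key=cv2.contourArea);mm=np.zeros_like(m,np.uint8);cv2.drawContours(mm,[k],-1,1,-1)
    q=W[(mm>0)&m][:,:2]
    r=cv2.minAreaRect(q.astype(np.float32));print("deck",r,cv2.boxPoints(r).round(3).tolist(),np.median(W[(mm>0)&m][:,2]))
    hsv=cv2.cvtColor(p,cv2.COLOR_RGB2HSV)
    b=(hsv[...,0]>105)&(hsv[...,0]<125)&(hsv[...,1]>170)&(hsv[...,2]>60)
    ns,l,st,ce=cv2.connectedComponentsWithStats(b.astype(np.uint8))
    for i in range(1,ns):
        if st[i,4]>40:
            w=W[l==i];w=w[~np.isnan(w[:,0])]
            print(st[i],np.median(w,0).round(4),w.min(0).round(3),w.max(0).round(3))
            if n=="top" and abs(st[i][0]-322)<6 or n=="scene" and abs(ce[i][0]-288)<15:
                cen=w.mean(0);_,_,V=np.linalg.svd(w-cen);print("LIP dir",V[0])
E
```

```text
top bench 0.0006948685750016725
deck ((0.6742724180221558, -0.15901950001716614), (0.32013219594955444, 0.3993622362613678), 7.991789817810059) [[0.4880000054836273, 0.01600000075995922], [0.5440000295639038, -0.3790000081062317], [0.8610000014305115, -0.33500000834465027], [0.8050000071525574, 0.061000000685453415]] 0.15021518616390328
[500  60   9   9  59] [ 0.9274 -0.5524  0.1226] [ 0.913 -0.565  0.119] [ 0.941 -0.541  0.127]
[138  64  40  20 392] [0.9257 0.3992 0.0718] [0.898 0.364 0.065] [0.958 0.479 0.078]
[145 228  11  10  94] [0.4638 0.401  0.1505] [0.451 0.388 0.147] [0.474 0.415 0.156]
scene bench 0.00048818854412913115
deck ((0.675441563129425, -0.162235289812088), (0.3188529908657074, 0.4006410241127014), 8.138059616088867) [[0.48899999260902405, 0.013000000268220901], [0.5460000038146973, -0.382999986410141], [0.8619999885559082, -0.33799999952316284], [0.8050000071525574, 0.05900000035762787]] 0.15013662961833663
[313 108  10   7  56] [0.4627 0.3989 0.1506] [0.45  0.383 0.146] [0.476 0.416 0.155]
[456 174  28  32 374] [0.9298 0.4005 0.0716] [0.898 0.363 0.066] [0.958 0.478 0.076]
[272 192  31  52 109] [ 0.6651 -0.1031  0.3035] [ 0.655 -0.173  0.301] [ 0.677 -0.037  0.306]
LIP dir [ 0.1368217  -0.99058802  0.00389854]
```

```bash
python3 - <<'E'
from h import *
p=np.load("pics/top0.npy")[60:240,270:460];cv2.imwrite("pics/topc.png",cv2.resize(p,None,fx=4,fy=3.3,interpolation=2)[:,:,::-1])
p=np.load("pics/wrist0.npy");d=np.load("pics/wrist0_d.npy");W=world("wrist",d)
for u,v in [(480,180),(540,120),(440,180),(400,160)]:print(W[v,u])
E
```

```text
[ 0.39213045 -0.72331618  0.13631555]
[ 0.4491233  -0.73858494  0.1360656 ]
[ 0.37819899 -0.69614352  0.13666035]
[ 0.379553   -0.68424548  0.07902937]
```

View pics/topc.png

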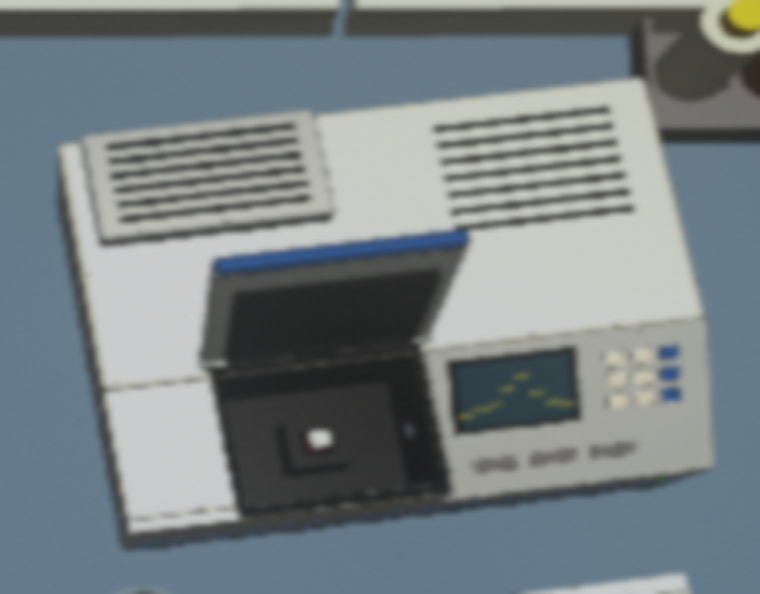

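```bash
cat >> h.py <<'E'
yaw=np.radians(8.0)
ex=np.array([np.cos(yaw),np.sin(yaw),0]);ey=np.array([-np.sin(yaw),np.cos(yaw),0]);ez=np.array([0,0,1.])
C=np.array([.663,-.1622,0]);H=C-.022*ex+.06*ey+.157*ez
def lip(th):return H+.1435*(-np.cos(th)*ex+np.sin(th)*ez)
def Rt(b): # b deg, down tilt; y = n (upper back), z = t
    b=np.radians(b);t=np.cos(b)*ex-np.sin(b)*ez;n=np.sin(b)*ex+np.cos(b)*ez
    return np.stack([np.cross(n,t),n,t],1)
def loc(p): d=p-C;return np.array([d@ex,d@ey,d[2]])
def pose():
    o=bot.get_obs();w,x,y,z=o['tool_rot'];return o['eef_pos'],R.from_quat([x,y,z,w]).as_matrix(),o
def status():
    p,r,o=pose();t=r[:,2]
    print('t',round(o['t'],3),'TCPloc',(loc(p)*1000).round(1),'tiloc',np.round([t@ex,t@ey,t[2]],3),'yloc',np.round([r[:,1]@ex,r[:,1]@ey,r[2,1]],3),'F',o['contact_force'].round(2),'w',round(o['gripper_width'],3),'q',o['q'].round(2))
def togo(p2,R2):
    p,r,o=pose();print('shift mm',(r.T@(p2-p)*1000).round(1),'turn deg',np.degrees(R.from_matrix(r.T@R2).as_rotvec()).round(2))
E
python3 - <<'E'
from h import *
status()
d=np.load("pics/top0_d.npy");W=world("top",d)
for n,(u,v) in dict(beaker=(305,251),rack=(422,245),sample=(350,194)).items(): print(n,W[v-12:v+13:4,u-8:u+9:8].reshape(-1,3)[:].round(3).tolist()[::3],(loc(W[v,u])*1000).round())
togo(np.array([.40,-.14,.42]),Rt(90))
E
python3 -m crank '[[[0,0,-0.03],[0,0,-10.2],0],[[0,0,-0.03],[0,0,-10.2],0],[[0,0,-0.03],[0,0,-10.2],0],[[0,0,-0.03],[0,0,-10.2],0],[[0,0,-0.03],[0,0,-10.2],0],[[0,0,-0.03],[0,0,-10.2],0],[[0,0,-0.03],[0,0,-10.0],0]]'
python3 -c "
from h import *
status();togo(np.array([.40,-.14,.42]),Rt(90))"
```

```text
t 0.15 TCPloc [-415.3 -385.3  244.6] tiloc [-0.001  0.001 -1.   ] yloc [ 0.324 -0.946 -0.001] F [ 0.27 -1.48  0.36] w 1.001 q [ 0.99  0.48  0.02  1.56 -0.01  1.11 -0.08]
beaker [[0.456, 0.024, -0.003], [0.439, 0.026, 0.075], [0.432, 0.024, 0.007], [0.421, 0.024, 0.005], [0.409, 0.025, 0.005], [0.395, 0.027, 0.087], [0.387, 0.025, 0.0]] [-217.  196.    4.]
rack [[0.47, -0.316, -0.002], [0.459, -0.315, -0.001], [0.445, -0.305, 0.03], [0.433, -0.303, 0.035], [0.422, -0.302, 0.035], [0.411, -0.304, 0.028], [0.401, -0.312, -0.002]] [-250. -132.   27.]
sample [[0.61, -0.103, 0.056], [0.599, -0.103, 0.054], [0.579, -0.096, 0.097], [0.568, -0.096, 0.099], [0.558, -0.096, 0.096], [0.547, -0.096, 0.092], [0.542, -0.101, 0.057]] [-90.  60. 110.]
shift mm [ 293.3 -368.9 -175. ] turn deg [-7.000e-02 -4.000e-02 -7.108e+01]
t: 1.02
eef_pos: [0.3054, -0.6017, 0.4559]
tool_rot: [-0.0, 0.653, 0.757, 0.0]
contact_force: [0.5, -0.6, -0.0]
gripper_width: -0.001
t 1.025 TCPloc [-415.3 -385.5  455.9] tiloc [-0.     0.001 -1.   ] yloc [ 1.     0.008 -0.   ] F [ 0.48 -0.59 -0.01] w -0.001 q [ 1.14  0.39 -0.2   1.23  0.08  1.53  1.1 ]
shift mm [442.8 161.4  36.1] turn deg [-0.02 -0.04  0.44]
```

```bash
python3 -m crank '[[[0.049,0.018,0.004],[0,0,0],0],[[0.049,0.018,0.004],[0,0,0],0],[[0.049,0.018,0.004],[0,0,0],0],[[0.049,0.018,0.004],[0,0,0],0],[[0.049,0.018,0.004],[0,0,0],0],[[0.049,0.018,0.004],[0,0,0],0],[[0.049,0.018,0.004],[0,0,0],0],[[0.049,0.018,0.004],[0,0,0],0],[[0.049,0.018,0.004],[0,0,0],0]]'
python3 -c "
from h import *
status();p,r,o=pose();togo(p,Rt(50))"
```

```text
t: 2.15
eef_pos: [0.4036, -0.1407, 0.4191]
tool_rot: [0.0, 0.655, 0.755, -0.0]
contact_force: [1.7, 0.3, 0.3]
gripper_width: -0.002
t 2.15 TCPloc [-253.9   57.4  419.1] tiloc [-0. -0. -1.] yloc [ 1.     0.002 -0.   ] F [1.66 0.26 0.27] w -0.002 q [ 0.77 -0.05 -0.54  1.82 -0.02  1.36  0.37]
shift mm [0. 0. 0.] turn deg [-4.0e+01 -2.0e-02  1.1e-01]
```

```bash
python3 -m crank '[[[0,0,0],[-10,0,0],0],[[0,0,0],[-10,0,0],0],[[0,0,0],[-10,0,0],0],[[0,0,0],[-10,0,0],0],[[0,0,0],[0,0,0],0]]'
cat >> h.py <<'E'
def tcp_under(th,b,L,gap=0,half=.0145):
    """TCP so that upper finger back touches lip bar at L behind tip (TCP 14mm behind tip)"""
    Rm=Rt(b);n=Rm[:,1];t=Rm[:,2]
    return lip(th)-n*(.0065+half+gap)+t*(L-.014),Rm
def tcp_behind(th,b,L,gap=0,half=.0145):
    Rm=Rt(b);n=Rm[:,1];t=Rm[:,2]
    return lip(th)+n*(.0065+half+gap)+t*(L-.014),Rm
E
python3 -c "
from h import *
status()
for th in (0,.4,.8):
  p,r=tcp_under(th,50,.018);print(th,loc(p)*1000);togo(p,r)
for th in (1.8,1.5):
  p,r=tcp_behind(th,50,.012);print(th,loc(p)*1000);togo(p,r)
import cv2
p,d=bot.read_camera('scene');cv2.imwrite('pics/s1.png',p[:,:,::-1])
p,d=bot.read_camera('wrist');cv2.imwrite('pics/w1.png',p[:,:,::-1])
"
```

```text
t: 2.78
eef_pos: [0.4042, -0.1453, 0.4151]
tool_rot: [0.22, 0.618, 0.709, 0.258]
contact_force: [-0.5, -0.8, 0.8]
gripper_width: 0.001
t 2.775 TCPloc [-253.9   52.7  415.1] tiloc [ 0.638  0.004 -0.77 ] yloc [ 0.77  -0.005  0.638] F [-0.52 -0.79  0.81] w 0.001 q [ 0.87 -0.34 -0.28  2.21 -0.74  0.84  1.11]
0 [-179.01578287   60.          140.43728242]
shift mm [   5.6 -117.7  259.3] turn deg [-0.32 -0.25 -0.26]
0.4 [-167.68803551   60.          196.31881455]
shift mm [  6.  -73.3 223.5] turn deg [-0.32 -0.25 -0.26]
0.8 [-135.49319566   60.          243.37788147]
shift mm [  6.3 -18.5 207.8] turn deg [-0.32 -0.25 -0.26]
1.8 [ 25.40485867  60.         311.77776372]
shift mm [  6.8 149.  257.9] turn deg [-0.32 -0.25 -0.26]
1.5 [-17.34943035  60.         315.17115927]
shift mm [  6.8 118.3 228. ] turn deg [-0.32 -0.25 -0.26]
```

View pics/s1.png

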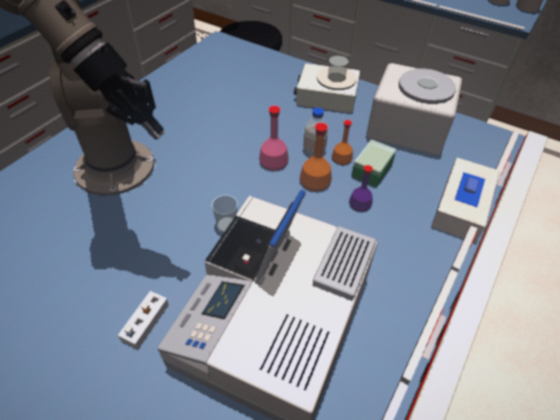

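View pics/w1.png

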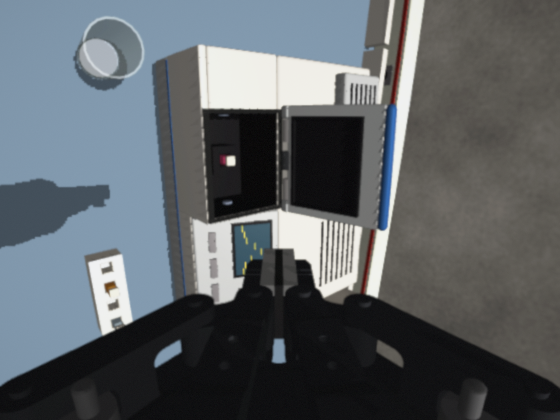

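```bash
python3 -c "
from h import *
c=bot.calibration('wrist');p,r,o=pose();im,d=bot.read_camera('wrist');W=world('wrist',d,c)
T=(W-p)@r*1000
m=(d>0)&(d<.25)&(np.abs(T[...,1])<80)&(T[...,2]<25)
T=T[m]
for z in range(-80,25,6):
  s=T[(T[:,2]>=z)&(T[:,2]<z+6)]
  if len(s):print(z,len(s),'y',s[:,1].min().round(1),s[:,1].max().round(1),'x',s[:,0].min().round(),s[:,0].max().round())
"
```

```text
-80 8255 y -60.7 61.2 x 3.0 20.0
-74 9829 y -62.7 61.9 x -2.0 18.0
-68 7663 y -58.3 59.2 x -8.0 18.0
-62 7000 y -54.4 53.5 x -9.0 17.0
-56 3829 y -49.3 48.1 x -9.0 17.0
-50 3046 y -43.6 44.6 x -10.0 13.0
-44 4898 y -39.4 38.4 x -10.0 14.0
-38 2367 y -35.1 34.8 x -13.0 14.0
-32 710 y -29.6 29.9 x -8.0 14.0
-26 833 y -12.0 12.3 x -13.0 11.0
-20 382 y -13.8 13.5 x 5.0 11.0
-14 483 y -13.9 13.5 x 5.0 11.0
-8 434 y -13.8 13.4 x 5.0 11.0
-2 377 y -13.8 13.4 x 5.0 11.0
4 226 y -12.5 13.0 x 5.0 11.0
10 10 y -6.1 4.5 x 10.0 10.0
```

```bash
python3 -c "
from h import *
p,r=tcp_under(0,50,.018,.03);togo(p,r)"
python3 -m crank '[[[0.001,-0.025,0.043],[0,0,0],0],[[0.001,-0.025,0.043],[0,0,0],0],[[0.001,-0.025,0.043],[0,0,0],0],[[0.001,-0.025,0.043],[0,0,0],0],[[0.001,-0.025,0.043],[0,0,0],0],[[0.001,-0.025,0.044],[0,0,0],0],[[0,0,0],[0,0,0],0]]'
python3 -c "
from h import *
status()
p,r=tcp_under(0,50,.018,.03);togo(p,r)
p,r=tcp_under(0,50,.018);togo(p,r)
import cv2
p,d=bot.read_camera('scene');cv2.imwrite('pics/s2.png',cv2.resize(p[150:350,150:400],None,fx=3,fy=3)[:,:,::-1])"
```

```text
shift mm [   6.6 -153.6  260.3] turn deg [-0.16 -0.17  0.21]
t: 3.8
eef_pos: [0.4441, -0.1407, 0.1839]
tool_rot: [0.209, 0.616, 0.718, 0.246]
contact_force: [-1.0, -0.4, 0.1]
gripper_width: 0.003
t 3.8 TCPloc [-213.7   51.8  183.9] tiloc [ 0.611  0.012 -0.791] yloc [0.791 0.009 0.611] F [-1.01 -0.43  0.13] w 0.003 q [ 1.36  0.19 -1.01  2.43 -1.36  0.18  1.86]
shift mm [  7.8 -29.   56.9] turn deg [-2.31 -0.67  0.51]
shift mm [ 7.6  1.  55.7] turn deg [-2.31 -0.67  0.51]
```

View pics/s2.png

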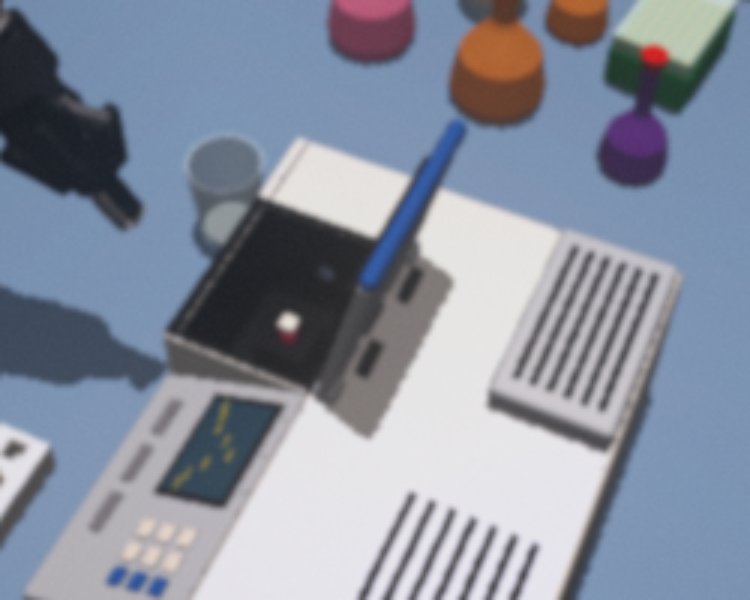

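```bash
cat > k.py <<'E'
from h import *
from scipy.optimize import least_squares
DH=[(0,0,.267),(-90,0,0),(90,0,.293),(90,.0525,0),(90,.0775,.3425),(90,0,0),(-90,.076,.097)]
def fk(q,base=0,tool=.172,tz=0,last=0,dh=DH):
    T=np.eye(4);T[:3,:3]=R.from_euler('z',base).as_matrix()
    for (al,a,d),th in zip(dh,q):
        A=np.eye(4);A[:3,:3]=R.from_euler('x',al,degrees=True).as_matrix()@R.from_euler('z',th).as_matrix()
        A[:3,3]=R.from_euler('x',al,degrees=True).apply([0,0,d])+[a,0,0];T=T@A
    A=np.eye(4);A[:3,:3]=R.from_euler('z',last).as_matrix();A[2,3]=tool
    return T@A
E
python3 - <<'E'
from k import *
p,r,o=pose()
q0=[0.99286829,0.47783852,0.02235523,1.55644897,-0.01152559,1.10927886,-0.08312902];p0=np.array([0.30532726,-0.60136748,0.24430126])
for b in (-2.094,):
    for tool in(.172,):
        print(fk(q0,b)); print(fk(o['q'],b),p,r)
E
```

```text
[[ 0.5462086  -0.83752547 -0.01439645  0.27533317]
 [-0.83709672 -0.54639184  0.02692656 -0.51905975]
 [-0.03041778 -0.0026563  -0.99953374  0.13834042]
 [ 0.          0.          0.          1.        ]]
[[-0.26646827 -0.94427044 -0.19325627  0.06338452]
 [ 0.696928   -0.05025885 -0.71537781 -0.48947368]
 [ 0.66579729 -0.3253112   0.6714809   1.02952604]
 [ 0.          0.          0.          1.        ]] [ 0.44412627 -0.14230038  0.18479232] [[-0.15086046  0.78255103  0.60403228]
 [ 0.9885531   0.1206412   0.09060059]
 [-0.0019716   0.61078603 -0.79179324]]
```

```bash
cat > k.py <<'E'
from h import *
from scipy.optimize import least_squares
def rz(a):return R.from_euler('z',a)
def ry(a):return R.from_euler('y',a)
def fk(q,P):
    off,h,a,b,c,off7,e1,e2,e3=P
    r=rz(q[0]+off);p=np.array([0,0,h])
    r=r*ry(q[1])*rz(q[2]);p=p+r.apply([e1,0,a])
    r=r*ry(q[3]);p=p+r.apply([e2,0,0]); r=r*rz(q[4]);p=p+r.apply([0,0,b])
    r=r*ry(q[5]);p=p+r.apply([e3,0,0]); r=r*rz(q[6]+off7);p=p+r.apply([0,0,c])
    return p,r
E
python3 - <<'E'
from k import *
p,r,o=pose()
def lw(v):v=np.array(v)/1000;return C+v[0]*ex+v[1]*ey+v[2]*ez
D=[([0.99286829,0.47783852,0.02235523,1.55644897,-0.01152559,1.10927886,-0.08312902],[0.30532726,-0.60136748,0.24430126],1),
([ 1.14,0.39,-0.2,1.23,0.08,1.53,1.1],lw([-415.3,-385.5,455.9]),.2),
([ 0.77,-0.05,-0.54,1.82,-0.02,1.36,0.37],lw([-253.9,57.4,419.1]),.2),
([ 0.87,-0.34,-0.28,2.21,-0.74,0.84,1.11],lw([-253.9,52.7,415.1]),.2),
(o['q'],p,1)]
def res(P):
    x=np.concatenate([w*(fk(q,P)[0]-pp) for q,pp,w in D])
    rr=(fk(o['q'],P)[1].as_matrix()-r).ravel()*.3
    r0=(fk(D[0][0],P)[1].as_matrix()-R.from_quat([.97253,.23274,0,-.00088]).as_matrix()).ravel()*.3
    return np.concatenate([x,rr,r0,np.array(P[6:])*.01])
best=None
for o7 in (0,1.57,3.14,-1.57):
    s=least_squares(res,[-2.09,.35,.4,.4,.25,o7,0,0,0]);
    if best is None or s.cost<best.cost:best=s
print(best.cost,best.x.round(4));print(res(best.x).round(4))
E
```

```text
0.2945014141818487 [-2.0026 -0.4766  0.5884  0.0563 -0.2037  1.0101  0.0062 -0.0396 -0.3252]
[ 5.900e-02  3.950e-02  1.200e-02  7.000e-03  1.900e-02 -3.010e-02
 -9.850e-02 -4.340e-02 -1.510e-02 -4.440e-02  2.190e-02 -1.320e-02
 -4.000e-04  3.000e-04 -4.000e-04  3.270e-01 -2.126e-01 -2.817e-01
 -3.312e-01 -2.918e-01 -1.804e-01 -9.640e-02 -2.770e-02 -0.000e+00
 -1.672e-01  1.469e-01 -2.000e-04  1.469e-01  1.672e-01 -1.000e-04
  2.000e-04  1.000e-04  0.000e+00  1.000e-04 -4.000e-04 -3.300e-03]
```

```bash
cat > k.py <<'E'
from h import *
from scipy.optimize import least_squares
def rz(a):return R.from_euler('z',a)
def ry(a):return R.from_euler('y',a)
def fk(q,P,S=(1,1,1,1)):
    off,h,a,b,c,off7,e1,e2,e3,o3,o5=P
    r=rz(S[0]*q[0]+off);p=np.array([0,0,h])
    r=r*ry(q[1])*rz(S[1]*q[2]+o3);p=p+r.apply([e1,0,a])
    r=r*ry(q[3]);p=p+r.apply([e2,0,0]); r=r*rz(S[2]*q[4]+o5);p=p+r.apply([0,0,b])
    r=r*ry(q[5]);p=p+r.apply([e3,0,0]); r=r*rz(S[3]*q[6]+off7);p=p+r.apply([0,0,c])
    return p,r
E
python3 - <<'E'
from k import *
import itertools
p,r,o=pose()
def lw(v):v=np.array(v)/1000;return C+v[0]*ex+v[1]*ey+v[2]*ez
D=[([0.99286829,0.47783852,0.02235523,1.55644897,-0.01152559,1.10927886,-0.08312902],[0.30532726,-0.60136748,0.24430126],1),
([ 1.14,0.39,-0.2,1.23,0.08,1.53,1.1],lw([-415.3,-385.5,455.9]),.2),
([ 0.77,-0.05,-0.54,1.82,-0.02,1.36,0.37],lw([-253.9,57.4,419.1]),.2),
([ 0.87,-0.34,-0.28,2.21,-0.74,0.84,1.11],lw([-253.9,52.7,415.1]),.2),
(o['q'],p,1)]
RR=[R.from_quat([.97253,.23274,0,-.00088]).as_matrix(),R.from_quat([.653,.757,0,0]).as_matrix(),R.from_quat([.655,.755,0,0]).as_matrix(),R.from_quat([.618,.709,.258,.22]).as_matrix(),r]
out=[]
for S in itertools.product((1,-1),repeat=4):
  def res(P):
    x=[]
    for (q,pp,w),rm in zip(D,RR):
        a,b=fk(q,P,S);x+=list(w*(a-pp))+list(w*.3*(b.as_matrix()-rm).ravel())
    return np.array(x+list(np.array(P[6:])*.01))
  for o7,o1 in itertools.product((0,1.57,3.14,-1.57),(0,1.57,3.14,-1.57)):
    s=least_squares(res,[o1,.35,.4,.4,.25,o7,0,0,0,0,0]);out.append((s.cost,S,s.x))
out.sort(key=lambda a:a[0])
for c,S,x in out[:4]:print(c,S,x.round(4))
E
```

```text
0.0002688514097758162 (-1, -1, -1, -1) [-1.1110e-01  2.4070e-01  5.4870e-01  4.7280e-01  2.6790e-01  1.5226e+00
 -9.0000e-04  5.0000e-03 -2.1000e-03  4.2600e-02 -2.3000e-02]
0.0002688514097792454 (-1, -1, -1, -1) [-1.1110e-01  2.4070e-01  5.4870e-01  4.7280e-01  2.6790e-01  1.5226e+00
 -9.0000e-04  5.0000e-03 -2.1000e-03  4.2600e-02 -2.3000e-02]
0.00026885140977942954 (-1, -1, -1, -1) [-1.1110e-01  2.4070e-01  5.4870e-01  4.7280e-01  2.6790e-01 -4.7606e+00
 -9.0000e-04  5.0000e-03 -2.1000e-03  4.2600e-02 -2.3000e-02]
0.0002688514097829256 (-1, -1, -1, -1) [-1.1110e-01  2.4070e-01  5.4870e-01  4.7280e-01  2.6790e-01  1.5226e+00
 -9.0000e-04  5.0000e-03 -2.1000e-03  4.2600e-02 -2.3000e-02]
```

```bash
cat >> k.py <<'E'
S0=(-1,-1,-1,-1)
P0=[-.1111,.2407,.5487,.4728,.2679,1.5226,-.0009,.005,-.0021,.0426,-.023]
lo=np.array([-2.96,-.34,-1.41,.24,-1.37,.17,-2.96]);hi=np.array([2.96,2.1,1.46,2.44,4.51,1.92,2.96])
def ik(p,Rm,q0,n=6,seed=0):
    rng=np.random.default_rng(seed);best=None
    for i in range(n):
        s=np.array(q0) if i==0 else rng.uniform(lo,hi)
        f=lambda q:np.concatenate([10*(fk(q,P0,S0)[0]-p),3*(fk(q,P0,S0)[1].as_matrix()-Rm).ravel(),.01*(q-(lo+hi)/2)/(hi-lo)])
        r=least_squares(f,np.clip(s,lo+.01,hi-.01),bounds=(lo,hi))
        e=np.linalg.norm(fk(r.x,P0,S0)[0]-p),np.degrees((fk(r.x,P0,S0)[1].inv()*R.from_matrix(Rm)).magnitude())
        if best is None or r.cost<best[0]:best=(r.cost,r.x,e)
    return best
E
python3 - <<'E'
from k import *
q0=pose()[2]['q']
for b in (50,55,60,65,70):
    for th in (0,.4,.9):
        c,q,e=ik(*tcp_under(th,b,.018),q0);print(b,th,np.round(e,4),q.round(2),'margin',np.minimum(q-lo,hi-q).min().round(2))
    c,q,e=ik(*tcp_behind(1.8,b,.012),q0);print(b,'behind',np.round(e,4),q.round(2))
E
```

```text
50 0 [0.     0.0001] [ 1.44  0.81 -1.41  2.43  1.87  0.46 -1.24] margin 0.0
50 0.4 [0.     0.0001] [ 1.51  0.53 -1.41  2.37  1.39  0.21 -0.89] margin 0.0
50 0.9 [0.     0.0002] [ 0.21  0.09  0.1   2.24 -1.11  0.37  1.42] margin 0.2
50 behind [0.     0.0002] [ 0.29  0.24 -0.16  1.9  -0.53  0.39  0.73]
55 0 [0.     0.0001] [ 1.42  0.76 -1.41  2.39  1.6   0.47 -1.03] margin 0.0
55 0.4 [0.     0.0002] [ 0.21  0.13  0.14  2.33 -1.17  0.35  1.53] margin 0.11
55 0.9 [0.     0.0002] [ 0.25  0.09  0.04  2.2  -0.78  0.41  1.09] margin 0.24
55 behind [0.     0.0001] [ 0.3   0.26 -0.18  1.85 -0.33  0.48  0.54]
60 0 [0.     0.0001] [ 1.39  0.73 -1.41  2.35  1.37  0.52 -0.84] margin 0.0
60 0.4 [0.     0.0002] [ 0.29  0.13  0.02  2.28 -0.79  0.37  1.15] margin 0.16
60 0.9 [0.     0.0002] [ 0.26  0.1   0.01  2.15 -0.54  0.47  0.84] margin 0.29
60 behind [0.     0.0001] [ 0.29  0.28 -0.19  1.79 -0.21  0.59  0.41]
65 0 [0.     0.0001] [ 1.36  0.71 -1.41  2.31  1.2   0.59 -0.7 ] margin 0.0
65 0.4 [0.     0.0002] [ 0.31  0.13 -0.02  2.24 -0.51  0.43  0.86] margin 0.2
65 0.9 [0.     0.0001] [ 0.25  0.11 -0.01  2.1  -0.37  0.56  0.66] margin 0.34
65 behind [0.     0.0001] [ 0.27  0.3  -0.19  1.74 -0.12  0.69  0.33]
70 0 [0.     0.0002] [ 0.47  0.23 -0.21  2.26 -0.31  0.36  0.69] margin 0.18
70 0.4 [0.     0.0001] [ 0.31  0.14 -0.04  2.19 -0.32  0.51  0.67] margin 0.25
70 0.9 [0.     0.0001] [ 0.25  0.13 -0.03  2.05 -0.25  0.65  0.54] margin 0.39
70 behind [0.     0.0001] [ 0.26  0.33 -0.19  1.68 -0.06  0.8   0.27]
```

```bash
python3 - <<'E'
from k import *
q0=[0.47,0.23,-0.21,2.26,-0.31,0.36,0.69]
for b in (60,63,65,67,70):
  for yw in (0,-12):
    p,Rm=tcp_under(0,b,.018);
    Rz=R.from_euler('z',yw,degrees=True).as_matrix()
    for dz,dx in ((0,0),(-.02,0),(-.02,-.03),(0,-.03)):
        c,q,e=ik(p+dz*ez+dx*ex,Rz@Rm,q0,1);print(b,yw,dz,dx,np.round(e,4),q.round(2),'margin',np.minimum(q-lo,hi-q).min().round(2))
E
```

```text
60 0 0 0 [0.     0.0003] [ 0.11  0.23  0.24  2.35 -1.27  0.32  1.65] margin 0.09
60 0 -0.02 0 [0.     0.0007] [ 0.39  0.27 -0.07  2.36 -1.37  0.23  1.78] margin 0.0
60 0 -0.02 -0.03 [0.     0.0009] [ 0.62  0.25 -0.28  2.41 -1.37  0.2   1.82] margin 0.0
60 0 0 -0.03 [0.     0.0003] [ 0.15  0.19  0.25  2.4  -1.29  0.34  1.72] margin 0.04
60 -12 0 0 [0.     0.0004] [ 0.08  0.21  0.19  2.37 -1.28  0.17  1.43] margin 0.0
60 -12 -0.02 0 [0.0061 0.9814] [ 0.1   0.25  0.18  2.37 -1.37  0.17  1.52] margin 0.0
60 -12 -0.02 -0.03 [0.008  1.2199] [ 0.2   0.2   0.11  2.42 -1.37  0.17  1.56] margin 0.0
60 -12 0 -0.03 [0.     0.0004] [ 0.09  0.17  0.23  2.42 -1.37  0.19  1.55] margin 0.0
63 0 0 0 [0.     0.0003] [ 0.36  0.22 -0.06  2.32 -0.88  0.27  1.27] margin 0.1
63 0 -0.02 0 [0.     0.0004] [ 0.63  0.28 -0.36  2.34 -0.76  0.17  1.18] margin 0.0
63 0 -0.02 -0.03 [0.     0.0003] [ 0.15  0.23  0.22  2.39 -1.23  0.31  1.65] margin 0.05
63 0 0 -0.03 [0.     0.0002] [ 0.3   0.18  0.06  2.38 -0.99  0.3   1.41] margin 0.06
63 -12 0 0 [0.     0.0004] [ 0.24  0.21  0.02  2.34 -0.72  0.17  0.86] margin 0.
[... 1617 characters left out ...]
] margin 0.06
70 0 0 0 [0.     0.0002] [ 0.47  0.23 -0.21  2.26 -0.31  0.36  0.69] margin 0.18
70 0 -0.02 0 [0.     0.0001] [ 1.29  0.74 -1.36  2.28  1.16  0.67 -0.67] margin 0.05
70 0 -0.02 -0.03 [0.     0.0002] [ 0.6   0.24 -0.32  2.33 -0.32  0.29  0.73] margin 0.11
70 0 0 -0.03 [0.     0.0002] [ 0.42  0.19 -0.12  2.32 -0.43  0.36  0.84] margin 0.12
70 -12 0 0 [0.     0.0002] [ 0.48  0.23 -0.27  2.28 -0.04  0.31  0.2 ] margin 0.14
70 -12 -0.02 0 [0.     0.0002] [ 0.71  0.3  -0.55  2.29  0.33  0.27 -0.16] margin 0.1
70 -12 -0.02 -0.03 [0.     0.0002] [ 0.67  0.24 -0.45  2.35  0.1   0.24  0.09] margin 0.07
70 -12 0 -0.03 [0.     0.0002] [ 0.44  0.18 -0.18  2.33 -0.19  0.3   0.37] margin 0.11
```

```bash
python3 -m crank '[[[0,-0.01,-0.05],[0,0,0],0],[[0,-0.01,-0.05],[5.0,0,0],0],[[0,-0.01,-0.05],[6.0,0,0],0],[[0,-0.01,-0.05],[6.0,0,0],0],[[0,0,0],[0,0,0],0]]'
python3 -c "
from k import *
status();p,r=tcp_behind(1.8,70,.014,.03);print(loc(p));togo(p+.07*ez,r);print(r.T@[0,0,-.07])"
```

```text
t: 4.47
eef_pos: [0.3295, -0.1635, 0.3161]
tool_rot: [0.134, 0.637, 0.745, 0.143]
contact_force: [0.8, -0.3, 0.1]
gripper_width: -0.001
t 4.475 TCPloc [-330.4   45.1  316.1] tiloc [ 0.384 -0.011 -0.923] yloc [0.923 0.018 0.384] F [ 0.76 -0.28  0.1 ] w -0.001 q [ 1.53 -0.34 -0.78  2.27 -0.67  0.95  1.25]
[0.05852782 0.06       0.31419016]
shift mm [  8.9 385.5  86.3] turn deg [2.58 0.68 1.03]
[ 4.85722573e-19 -2.39414100e-02  6.57784835e-02]
```

```bash
python3 -m crank '[[[0.001,0.048,0.008],[0.6,0.1,0.2],0],[[0.001,0.048,0.008],[0.6,0.1,0.2],0],[[0.001,0.048,0.010],[0.6,0.1,0.2],0],[[0.001,0.048,0.011],[0.6,0.1,0.2],0],[[0.001,0.048,0.011],[0.2,0.1,0.2],0],[[0.001,0.048,0.011],[0,0.1,0],0],[[0.001,0.048,0.011],[0,0,0],0],[[0.001,0.048,0.011],[0,0,0],0],[[0,0,0],[0,0,0],0]]'
python3 -c "
from k import *
status();p,r=tcp_behind(1.8,70,.014,.03);togo(p,r)"
```

```text
t: 5.6
eef_pos: [0.6905, -0.0939, 0.3689]
tool_rot: [0.108, 0.642, 0.747, 0.132]
contact_force: [-0.2, 1.3, 0.6]
gripper_width: 0.002
t 5.6 TCPloc [ 36.7  63.8 368.9] tiloc [ 0.336  0.011 -0.942] yloc [0.942 0.01  0.336] F [-0.22  1.28  0.63] w 0.002 q [ 0.86  0.47 -1.09  1.56  0.46  1.03 -0.13]
shift mm [-4.5  2.1 58.8] turn deg [-0.36 -0.62  0.56]
```

```bash
python3 -m crank '[[[-0.002,0.001,0.03],[0,-0.3,0.3],0],[[-0.002,0.001,0.029],[0,-0.3,0.3],0],[[0,0,0],[0,0,0],0]]'
python3 -c "
from k import *
status();p,r=tcp_behind(1.8,70,.014,.0);togo(p,r)
p,d=bot.read_camera('scene');cv2.imwrite('pics/s3.png',cv2.resize(p[150:350,150:400],None,fx=3,fy=3)[:,:,::-1])
c=bot.calibration('wrist');p,d=bot.read_camera('wrist');cv2.imwrite('pics/w3.png',p[:,:,::-1])"
```

```text
t: 5.98
eef_pos: [0.708, -0.0984, 0.3111]
tool_rot: [0.11, 0.648, 0.743, 0.126]
contact_force: [0.1, -0.6, -0.0]
gripper_width: 0.0
t 5.975 TCPloc [ 53.5  56.9 311.1] tiloc [ 0.33  -0.001 -0.944] yloc [ 0.944 -0.004  0.33 ] F [ 0.07 -0.6  -0.03] w 0.0 q [ 0.8   0.53 -1.03  1.6   0.53  0.95 -0.19]
shift mm [  3.  -24.2  -0.9] turn deg [-0.71  0.04 -0.22]
```

View pics/s3.png

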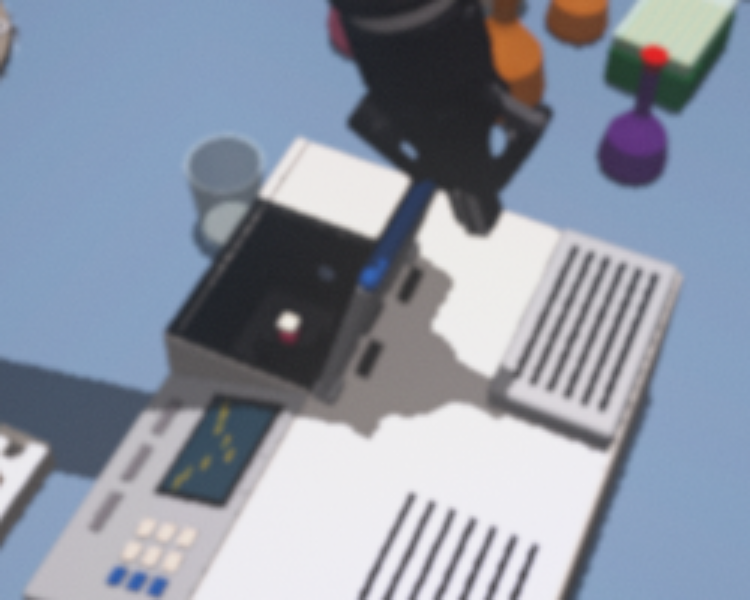

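View pics/w3.png

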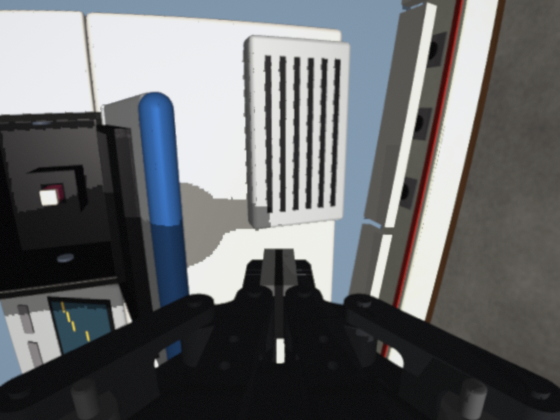

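```bash
python3 -m crank '[[[0.001,-0.006,0],[-0.3,0,0],0],[[0.001,-0.006,0],[-0.3,0,0],0],[[0.001,-0.005,0],[0,0,0],0],[[0,-0.004,0],[0,0,0],0],[[0,-0.003,0],[0,0,0],0],[[0,-0.003,0],[0,0,0],0]]'
python3 -c "
from k import *
status()
for th in (1.8,1.7,1.57,1.5,1.45,1.4):
  p,r=tcp_behind(th,70,.014,.0);print(th);togo(p,r)"
```

```text
t: 6.82
eef_pos: [0.6841, -0.0991, 0.3032]
tool_rot: [0.113, 0.648, 0.742, 0.133]
contact_force: [0.8, -0.6, 1.9]
gripper_width: 0.001
t 6.825 TCPloc [ 29.7  59.5 303.2] tiloc [ 0.344  0.003 -0.939] yloc [ 0.939 -0.005  0.344] F [ 0.81 -0.55  1.88] w 0.001 q [ 0.86  0.5  -1.05  1.67  0.52  0.89 -0.19]
1.8
shift mm [ 0.5  0.9 -0.4] turn deg [ 0.13 -0.18 -0.3 ]
1.7
shift mm [  0.4 -11.5  -7.7] turn deg [ 0.13 -0.18 -0.3 ]
1.57
shift mm [  0.4 -28.6 -15.2] turn deg [ 0.13 -0.18 -0.3 ]
1.5
shift mm [  0.3 -38.1 -18.3] turn deg [ 0.13 -0.18 -0.3 ]
1.45
shift mm [  0.3 -45.  -20.1] turn deg [ 0.13 -0.18 -0.3 ]
1.4
shift mm [  0.3 -52.1 -21.6] turn deg [ 0.13 -0.18 -0.3 ]
```

```bash
python3 -m crank '[[[0,-0.005,-0.003],[0,0,0],0],[[0,-0.005,-0.003],[0,0,0],0],[[0,-0.005,-0.003],[0,0,0],0],[[0,-0.005,-0.002],[0,0,0],0],[[0,-0.005,-0.002],[0,0,0],0],[[0,-0.005,-0.002],[0,0,0],0]]'
cat >> h.py <<'E'
def lidangle(tag=None):
    im,d=bot.read_camera('scene');W=world('scene',d)
    hsv=cv2.cvtColor(im,cv2.COLOR_RGB2HSV)
    b=(hsv[...,0]>103)&(hsv[...,0]<128)&(hsv[...,1]>150)&(hsv[...,2]>25)&(d>0)
    L=(W-C);x=L@ex;y=L@ey;z=L[...,2]
    dx=-(x+.022);dz=z-.157;rr=np.hypot(dx,dz)
    b&=(np.abs(y-.06)<.085)&(rr>.12)&(rr<.165)
    a=np.arctan2(dz,dx)[b]
    print('lid px',b.sum(),'angle med',np.median(a).round(3) if b.any() else None,'r',np.median(rr[b]).round(4) if b.any() else None)
    if tag:cv2.imwrite(f'pics/{tag}.png',cv2.resize(im[130:330,130:380],None,fx=3,fy=3)[:,:,::-1])
E
python3 -c "
from k import *
status();lidangle('s4')
for th in (1.55,1.5,1.45,1.4):
  p,r=tcp_behind(th,70,.014,.0);print(th);togo(p,r)"
```

```text
t: 7.58
eef_pos: [0.6502, -0.1036, 0.3065]
tool_rot: [0.113, 0.648, 0.742, 0.133]
contact_force: [0.7, 0.5, 1.0]
gripper_width: -0.001
t 7.575 TCPloc [ -4.5  59.8 306.5] tiloc [ 0.343  0.003 -0.939] yloc [ 0.939 -0.005  0.343] F [0.71 0.47 1.02] w -0.001 q [ 0.94  0.45 -1.1   1.74  0.47  0.87 -0.16]
lid px 111 angle med 1.559 r 0.1493
1.55
shift mm [ 0.2  0.3 -1.3] turn deg [-0.01 -0.17 -0.29]
1.5
shift mm [ 0.2 -6.5 -3.4] turn deg [-0.01 -0.17 -0.29]
1.45
shift mm [  0.2 -13.4  -5.2] turn deg [-0.01 -0.17 -0.29]
1.4
shift mm [  0.2 -20.5  -6.7] turn deg [-0.01 -0.17 -0.29]
```

View pics/s4.png

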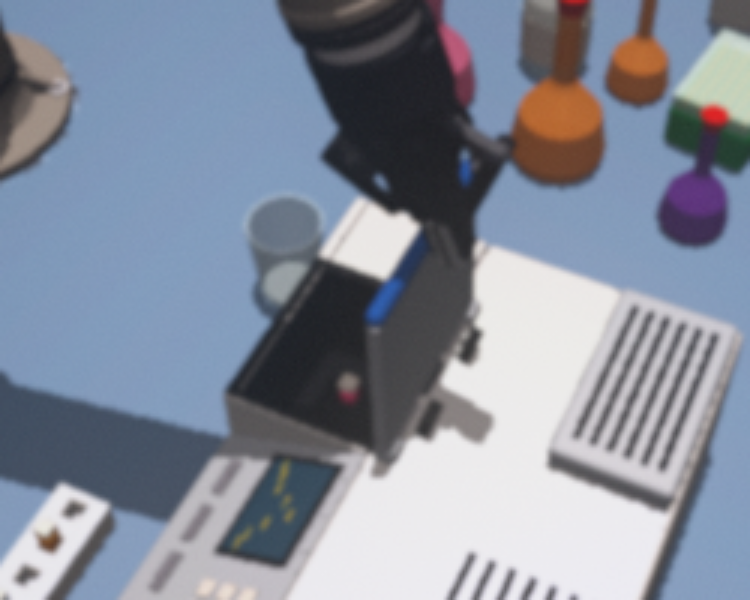

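```bash
python3 - <<'E'
from k import *
p,r,o=pose();q=o['q']
print('model err mm',((fk(q,P0,S0)[0]-p)*1000).round(1))
W=[tcp_behind(1.45,70,.014)[0],tcp_behind(1.43,70,-.022,.003)[0],tcp_under(1.3,70,-.022,.02)[0],tcp_under(1.0,70,.018,.012)[0],tcp_under(.95,70,.018,.0)[0]]
W+= [tcp_under(t,70,.018,0)[0] for t in (.8,.6,.4,.2,.0,-.05)]
Rm=Rt(70);prev=p
for w in W:
    d=Rm.T@(w-prev)*1000;prev=w
    c,qq,e=ik(w,Rm,q,1)
    print(d.round(1),loc(w)*1000//1,np.round(e[0]*1000,1),qq.round(2))
# pinv continuation
def step(q,p2,R2):
    for _ in range(30):
        pp,rr=fk(q,P0,S0);e=np.concatenate([p2-pp,(R.from_matrix(R2)*rr.inv()).as_rotvec()])
        if np.linalg.norm(e)<1e-5:break
        J=np.zeros((6,7))
        for i in range(7):
            d=np.zeros(7);d[i]=1e-5;a,b=fk(q+d,P0,S0);J[:3,i]=(a-pp)/1e-5;J[3:,i]=(b*rr.inv()).as_rotvec()/1e-5
        q=np.clip(q+J.T@np.linalg.solve(J@J.T+1e-5*np.eye(6),e),lo,hi)
    return q,np.linalg.norm(e)
prev=p
print('pinv')
for w in W:
    for s in np.linspace(.2,1,5): q,e=step(q,prev+(w-prev)*s,Rm)
    prev=w;print(q.round(2),round(e*1000,2))
E
```

```text
model err mm [ 0.7 -8.4 20.3]
[  0.2 -13.4  -5.2] [-20.  60. 306.] 0.0 [ 0.25  0.25 -0.13  1.78 -0.12  0.78  0.35]
[ -0.    0.2 -36.6] [-32.  60. 341.] 0.0 [ 0.22  0.2  -0.09  1.76 -0.14  0.85  0.36]
[  0.  -83.5  -2.7] [-112.   60.  315.] 0.0 [ 0.21  0.1  -0.    1.95 -0.21  0.78  0.48]
[ -0.  -34.8  43.1] [-130.   60.  262.] 0.0 [ 0.25  0.12 -0.02  2.05 -0.24  0.66  0.54]
[-0.   5.   1.8] [-124.   60.  262.] 0.0 [ 0.25  0.13 -0.03  2.04 -0.24  0.66  0.53]
[ -0.  -20.2   7.3] [-141.   60.  248.] 0.0 [ 0.26  0.12 -0.02  2.08 -0.26  0.63  0.57]
[  0.  -24.8  14.3] [-159.   60.  227.] 0.0 [ 0.27  0.13 -0.02  2.14 -0.29  0.58  0.62]
[  0.  -21.5  18.9] [-173.   60.  201.] 0.0 [ 0.31  0.14 -0.04  2.19 -0.32  0.51  0.67]
[ -0.  -17.3  22.8] [-182.   60.  174.] 0.0 [ 0.36  0.18 -0.09  2.23 -0.35  0.44  0.71]
[ -0.  -12.4  25.8] [-184.   60.  146.] 0.0 [ 1.33  0.71 -1.41  2.26  1.08  0.69 -0.62]
[ 0.  -2.3  6.8] [-184.   60.  138.] 0.0 [ 1.31  0.72 -1.39  2.27  1.11  0.68 -0.64]
pinv
[ 0.97  0.46 -1.11  1.78  0.46  0.85 -0.14] 0.0
[ 1.04  0.41 -1.18  1.76  0.4   0.91 -0.09] 0.0
[ 1.32  0.31 -1.33  1.95  0.29  0.8   0.03] 0.0
[ 1.28  0.34 -1.27  2.05  0.34  0.69 -0.01] 0.0
[ 1.26  0.35 -1.25  2.04  0.35  0.69 -0.02] 0.01
[ 1.29  0.34 -1.27  2.08  0.35  0.65 -0.  ] 0.0
[ 1.31  0.34 -1.26  2.14  0.36  0.6  -0.  ] 0.0
[ 1.29  0.35 -1.21  2.19  0.4   0.54 -0.02] 0.0
[ 1.23  0.37 -1.13  2.23  0.45  0.47 -0.06] 0.0
[ 1.13  0.4  -1.02  2.26  0.53  0.4  -0.11] 0.0
[ 1.1   0.4  -0.98  2.27  0.55  0.38 -0.13] 0.0
```

```bash
python3 -m crank '[[[0,-0.0045,-0.002],[0,0,0],0],[[0,-0.0045,-0.002],[0,0,0],0],[[0,-0.0045,-0.001],[0,0,0],0],[[0,0.001,-0.018],[0,0,0],0],[[0,0,-0.020],[0,0,0],0],[[0,-0.028,-0.002],[0,0,0],0],[[0,-0.030,0],[0,0,0],0],[[0,-0.028,0],[0,0,0],0]]'
python3 -c "
from k import *
status();lidangle('s5')
for th,L,g in ((1.1,.01,.02),(1.0,.018,.012),(.95,.018,0)):
  p,r=tcp_under(th,70,L,g);print(th,loc(p)*1000);togo(p,r)"
```

```text
t: 8.62
eef_pos: [0.5433, -0.1182, 0.3162]
tool_rot: [0.114, 0.648, 0.742, 0.133]
contact_force: [-0.1, -0.5, 0.3]
gripper_width: -0.001
t 8.625 TCPloc [-112.4   60.2  316.2] tiloc [ 0.344  0.002 -0.939] yloc [ 0.939 -0.005  0.344] F [-0.12 -0.51  0.33] w -0.001 q [ 1.3   0.26 -1.29  1.93  0.25  0.8   0.06]
lid px 288 angle med 1.377 r 0.149
1.1 [-126.98652145   60.          274.62420078]
shift mm [ -0.2 -23.7  33.1] turn deg [-0.19 -0.07 -0.3 ]
1.0 [-129.1751568    60.          262.70565111]
shift mm [ -0.3 -29.8  43.6] turn deg [-0.19 -0.07 -0.3 ]
0.95 [-123.8369878    60.          262.78393144]
shift mm [ -0.3 -24.7  45.3] turn deg [-0.19 -0.07 -0.3 ]
```

View pics/s5.png

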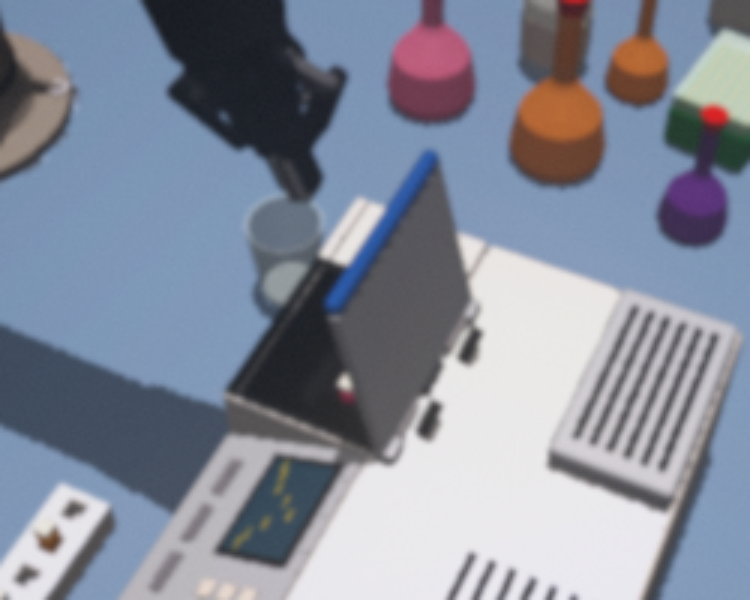

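```bash
python3 -m crank '[[[0,-0.012,0.014],[0,0,0],0],[[0,-0.010,0.015],[0,0,0],0],[[0,-0.008,0.014],[0,0,0],0],[[0,0,0],[0,0,0],0]]'
python3 -c "
from k import *
status();lidangle('s6')
for th,L,g in ((1.0,.018,.0),(.95,.018,0),(.9,.018,0),(.8,.018,0),(.7,.018,0)):
  p,r=tcp_under(th,70,L,g);print(th,loc(p)*1000);togo(p,r)"
```

```text
t: 9.18
eef_pos: [0.5299, -0.1195, 0.2633]
tool_rot: [0.112, 0.648, 0.742, 0.133]
contact_force: [0.8, 0.4, 0.7]
gripper_width: 0.001
t 9.175 TCPloc [-125.9   60.8  263.3] tiloc [ 0.341  0.005 -0.94 ] yloc [ 0.94  -0.005  0.341] F [0.83 0.43 0.68] w 0.001 q [ 1.25  0.3  -1.23  2.02  0.32  0.69  0.  ]
lid px 281 angle med 1.249 r 0.1488
1.0 [-117.89884536   60.          266.80989283]
shift mm [-0.8  7.7  0.1] turn deg [ 0.05 -0.24 -0.26]
0.95 [-123.8369878    60.          262.78393144]
shift mm [-0.8  0.7  1.8] turn deg [ 0.05 -0.24 -0.26]
0.9 [-129.56649491   60.          258.46621804]
shift mm [-0.9 -6.1  3.9] turn deg [ 0.05 -0.24 -0.26]
0.8 [-140.34287725   60.          248.99940555]
shift mm [ -0.9 -19.5   9.1] turn deg [ 0.05 -0.24 -0.26]
0.7 [-150.12031834   60.          238.50404463]
shift mm [ -1.  -32.3  15.6] turn deg [ 0.05 -0.24 -0.26]
```

View pics/s6.png

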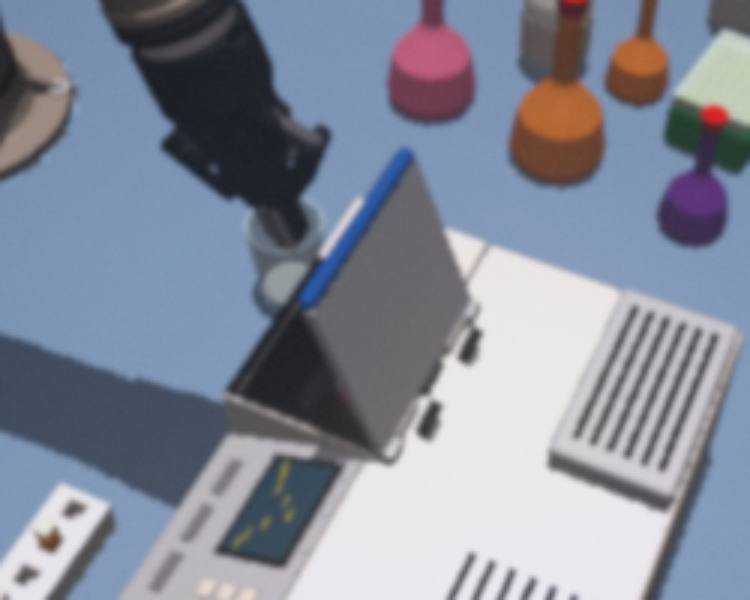

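```bash
python3 -m crank '[[[0,0,0],[0,0,0],0],[[0,0,0],[0,0,0],0],[[0,0,0],[0,0,0],0],[[0,0,0],[0,0,0],0]]'
python3 -c "
from k import *
status();lidangle()"
```

```text
t: 9.72
eef_pos: [0.5306, -0.12, 0.2647]
tool_rot: [0.113, 0.648, 0.742, 0.133]
contact_force: [0.4, -0.4, 0.4]
gripper_width: -0.004
t 9.725 TCPloc [-125.3   60.3  264.7] tiloc [ 0.343  0.003 -0.939] yloc [ 0.939 -0.005  0.343] F [ 0.39 -0.42  0.44] w -0.004 q [ 1.25  0.3  -1.23  2.02  0.32  0.69  0.  ]
lid px 242 angle med 1.048 r 0.1482
```

```bash
python3 -m crank '[[[0,0,0],[0,0,0],0],[[0,-0.002,0.001],[0,0,0],0],[[0,-0.004,0.001],[0,0,0],0],[[0,-0.004,0.001],[0,0,0],0],[[0,-0.004,0.002],[0,0,0],0]]'
python3 -c "
from k import *
status();lidangle('s7')
for th in (.9,.85,.8,.6):
  p,r=tcp_under(th,70,.018,0);print(th);togo(p,r)"
```

```text
t: 10.4
eef_pos: [0.5187, -0.1215, 0.2547]
tool_rot: [0.113, 0.648, 0.742, 0.133]
contact_force: [-1.0, -0.0, 0.2]
gripper_width: -0.003
t 10.4 TCPloc [-137.2   60.4  254.7] tiloc [ 0.343  0.003 -0.939] yloc [ 0.939 -0.005  0.343] F [-1.01 -0.05  0.23] w -0.003 q [ 1.28  0.29 -1.24  2.05  0.31  0.67  0.02]
lid px 217 angle med 0.859 r 0.1474
0.9
shift mm [-0.4  9.3 -1.2] turn deg [-0.02 -0.18 -0.31]
0.85
shift mm [-0.4  2.5  1.2] turn deg [-0.02 -0.18 -0.31]
0.8
shift mm [-0.5 -4.1  4. ] turn deg [-0.02 -0.18 -0.31]
0.6
shift mm [ -0.7 -28.9  18.3] turn deg [-0.02 -0.18 -0.31]
```

View pics/s7.png

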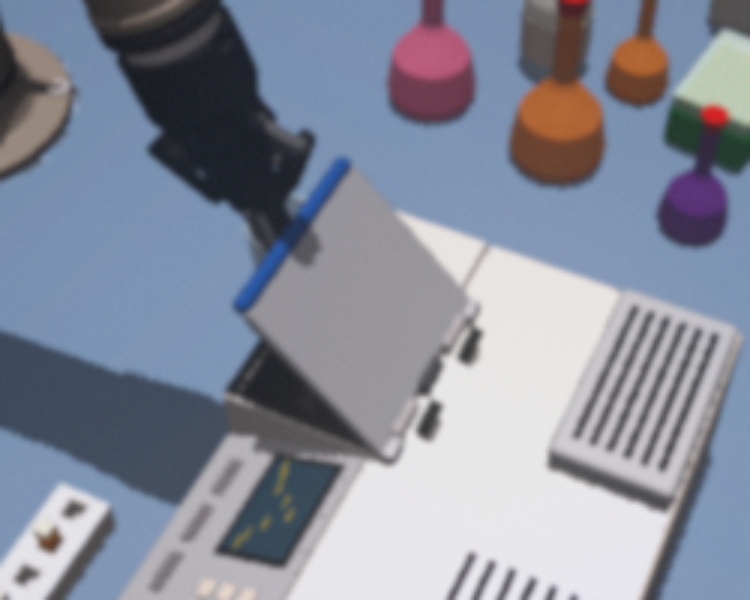

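```bash
python3 -m crank '[[[0,-0.002,0.001],[0,0,0],0],[[0,-0.002,0.001],[0,0,0],0]]'
python3 -c "
from k import *
status();lidangle()
for th in (.8,.75,.7):
  p,r=tcp_under(th,70,.018,0);print(th);togo(p,r)"
```

```text
t: 10.7
eef_pos: [0.516, -0.1218, 0.2517]
tool_rot: [0.113, 0.648, 0.742, 0.133]
contact_force: [-1.5, 0.2, 0.9]
gripper_width: -0.002
t 10.7 TCPloc [-140.    60.4  251.7] tiloc [ 0.343  0.003 -0.939] yloc [ 0.939 -0.005  0.343] F [-1.53  0.21  0.9 ] w -0.002 q [ 1.28  0.29 -1.24  2.06  0.31  0.66  0.02]
lid px 208 angle med 0.83 r 0.1471
0.8
shift mm [-0.5 -0.9  2.2] turn deg [ 0.03 -0.18 -0.3 ]
0.75
shift mm [-0.5 -7.3  5.3] turn deg [ 0.03 -0.18 -0.3 ]
0.7
shift mm [ -0.5 -13.6   8.7] turn deg [ 0.03 -0.18 -0.3 ]
```

```bash
python3 -m crank '[[[0,-0.003,0.002],[0,0,0],0],[[0,-0.0032,0.002],[0,0,0],0],[[0,-0.0032,0.002],[0,0,0],0],[[0,-0.0032,0.002],[0,0,0],0],[[0,-0.0032,0.002],[0,0,0],0],[[0,-0.0032,0.002],[0,0,0],0],[[0,-0.0032,0.002],[0,0,0],0],[[0,-0.0032,0.002],[0,0,0],0]]'
python3 -c "
from k import *
status();lidangle('s8')
for th in (.6,.5,.4,.3):
  p,r=tcp_under(th,70,.018,0);print(th);togo(p,r)"
```

```text
t: 11.75
eef_pos: [0.4979, -0.124, 0.2279]
tool_rot: [0.113, 0.648, 0.742, 0.133]
contact_force: [-0.3, 0.2, -1.3]
gripper_width: 0.001
t 11.75 TCPloc [-158.2   60.8  227.9] tiloc [ 0.344  0.003 -0.939] yloc [ 0.939 -0.005  0.343] F [-0.26  0.2  -1.31] w 0.001 q [ 1.3   0.29 -1.23  2.12  0.33  0.6   0.02]
lid px 171 angle med 0.629 r 0.1462
0.6
shift mm [-0.8 -0.1  0.3] turn deg [ 0.03 -0.2  -0.3 ]
0.5
shift mm [ -0.9 -11.4   9.2] turn deg [ 0.03 -0.2  -0.3 ]
0.4
shift mm [ -1.  -21.6  19.2] turn deg [ 0.03 -0.2  -0.3 ]
0.3
shift mm [ -1.1 -30.9  30.2] turn deg [ 0.03 -0.2  -0.3 ]
```

View pics/s8.png

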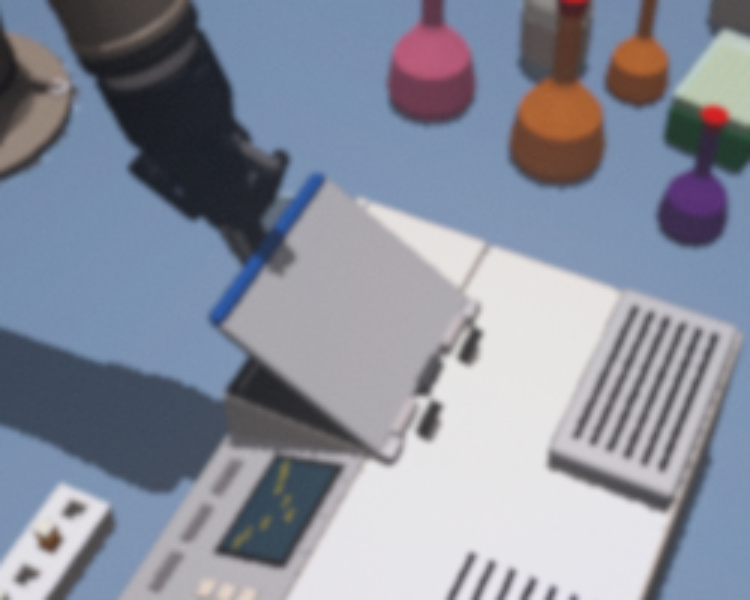

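Lid rides on the finger (0.61 rad); continue at about 0.2 rad/s.

```bash
python3 -m crank '[[[0,-0.0027,0.0024],[0,0,0],0],[[0,-0.0027,0.0024],[0,0,0],0],[[0,-0.0027,0.0024],[0,0,0],0],[[0,-0.0027,0.0024],[0,0,0],0],[[0,-0.0027,0.0024],[0,0,0],0],[[0,-0.0027,0.0024],[0,0,0],0],[[0,-0.0027,0.0024],[0,0,0],0],[[0,-0.0027,0.0024],[0,0,0],0]]'
python3 -c "
from k import *
status();lidangle('s9')
for th in (.4,.3,.2,.1,0):
  p,r=tcp_under(th,70,.018,0);print(th);togo(p,r)"
```

```text
t: 12.8
eef_pos: [0.4849, -0.1259, 0.2028]
tool_rot: [0.113, 0.648, 0.742, 0.133]
contact_force: [-0.6, -0.1, -1.7]
gripper_width: 0.001
t 12.8 TCPloc [-171.3   60.7  202.8] tiloc [ 0.345  0.003 -0.939] yloc [ 0.939 -0.005  0.345] F [-0.59 -0.11 -1.7 ] w 0.001 q [ 1.27  0.3  -1.2   2.17  0.37  0.54 -0.01]
lid px 145 angle med 0.436 r 0.1454
0.4
shift mm [-0.8 -0.7  0.1] turn deg [ 0.09 -0.18 -0.3 ]
0.3
shift mm [-0.8 -9.9 11.1] turn deg [ 0.09 -0.18 -0.3 ]
0.2
shift mm [ -0.9 -18.   22.9] turn deg [ 0.09 -0.18 -0.3 ]
0.1
shift mm [ -1.  -24.9  35.5] turn deg [ 0.09 -0.18 -0.3 ]
0
shift mm [ -1.1 -30.5  48.7] turn deg [ 0.09 -0.18 -0.3 ]
```

```bash
python3 -m crank '[[[0,-0.0025,0.0028],[0,0,0],0],[[0,-0.0025,0.0028],[0,0,0],0],[[0,-0.0025,0.0028],[0,0,0],0],[[0,-0.0025,0.0028],[0,0,0],0],[[0,-0.0020,0.0029],[0,0,0],0],[[0,-0.0020,0.0029],[0,0,0],0],[[0,-0.0020,0.0029],[0,0,0],0],[[0,-0.0020,0.0029],[0,0,0],0]]'
python3 -c "
from k import *
status();lidangle('s10')
for th in (.2,.1,.05,0,-.05):
  p,r=tcp_under(th,70,.018,0);print(th);togo(p,r)"
```

```text
t: 13.85
eef_pos: [0.4752, -0.127, 0.1747]
tool_rot: [0.113, 0.648, 0.742, 0.133]
contact_force: [-0.8, 0.1, -0.7]
gripper_width: -0.005
t 13.85 TCPloc [-181.    61.   174.7] tiloc [ 0.343  0.003 -0.939] yloc [ 0.939 -0.005  0.343] F [-0.82  0.1  -0.72] w -0.005 q [ 1.21  0.33 -1.13  2.22  0.43  0.47 -0.06]
lid px 117 angle med 0.219 r 0.1444
0.2
shift mm [-1.1  0.5 -0.1] turn deg [ 0.03 -0.19 -0.3 ]
0.1
shift mm [-1.1 -6.4 12.5] turn deg [ 0.03 -0.19 -0.3 ]
0.05
shift mm [-1.2 -9.3 19. ] turn deg [ 0.03 -0.19 -0.3 ]
0
shift mm [ -1.2 -11.9  25.7] turn deg [ 0.03 -0.19 -0.3 ]
-0.05
shift mm [ -1.3 -14.2  32.5] turn deg [ 0.03 -0.19 -0.3 ]
```

View pics/s10.png

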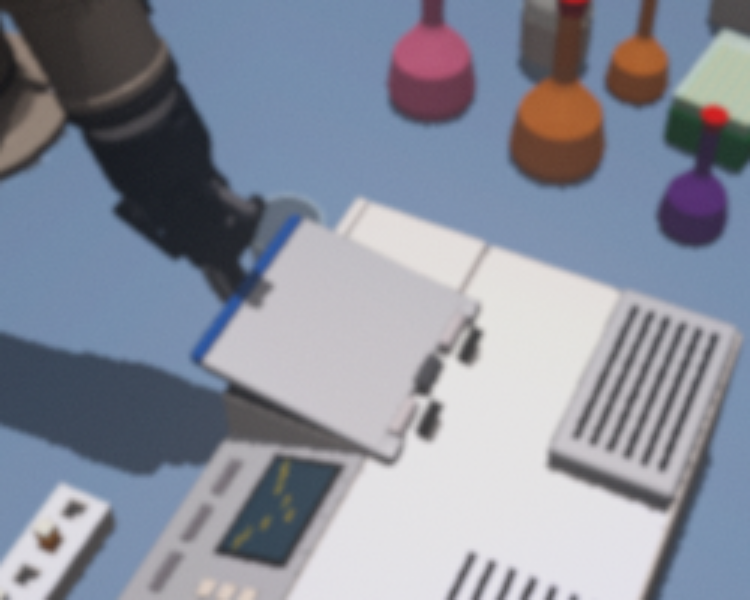

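```bash
python3 -m crank '[[[0,-0.0010,0.0018],[0,0,0],0],[[0,-0.0010,0.0018],[0,0,0],0],[[0,-0.0010,0.0018],[0,0,0],0],[[0,-0.0010,0.0018],[0,0,0],0],[[0,-0.0010,0.0018],[0,0,0],0],[[0,-0.0010,0.0019],[0,0,0],0],[[0,-0.0009,0.0019],[0,0,0],0],[[0,-0.0009,0.0019],[0,0,0],0],[[0,-0.0008,0.0019],[0,0,0],0],[[0,-0.0008,0.0019],[0,0,0],0]]'
python3 -c "
from k import *
status();lidangle()
for th in (.05,0,-.05):
  p,r=tcp_under(th,70,.018,0);print(th);togo(p,r)"
```

```text
t: 15.15
eef_pos: [0.4729, -0.1273, 0.1543]
tool_rot: [0.113, 0.648, 0.742, 0.133]
contact_force: [-1.2, -0.3, -1.6]
gripper_width: 0.003
t 15.15 TCPloc [-183.4   61.   154.3] tiloc [ 0.343  0.003 -0.939] yloc [ 0.939 -0.005  0.343] F [-1.19 -0.31 -1.61] w 0.003 q [ 1.15  0.35 -1.06  2.24  0.49  0.42 -0.11]
lid px 99 angle med 0.068 r 0.1439
0.05
shift mm [-1.1 -0.4  0.7] turn deg [ 0.05 -0.18 -0.3 ]
0
shift mm [-1.1 -3.   7.4] turn deg [ 0.05 -0.18 -0.3 ]
-0.05
shift mm [-1.2 -5.3 14.2] turn deg [ 0.05 -0.18 -0.3 ]
```

```bash
python3 -m crank '[[[0,-0.0005,0.0012],[0,0,0],0],[[0,-0.0005,0.0012],[0,0,0],0],[[0,-0.0005,0.0012],[0,0,0],0],[[0,-0.0005,0.0012],[0,0,0],0],[[0,-0.0005,0.0012],[0,0,0],0],[[0,-0.0005,0.0012],[0,0,0],0],[[0,-0.0005,0.0012],[0,0,0],0],[[0,-0.0005,0.0012],[0,0,0],0],[[0,-0.0005,0.0012],[0,0,0],0],[[0,-0.0005,0.0012],[0,0,0],0]]'
python3 -c "
from k import *
status();lidangle('s11')
for th in (0,-.05):
  p,r=tcp_under(th,70,.018,0);print(th);togo(p,r)"
```

```text
t: 16.45
eef_pos: [0.4723, -0.1272, 0.1413]
tool_rot: [0.113, 0.648, 0.742, 0.133]
contact_force: [-0.7, -0.7, 0.4]
gripper_width: 0.001
t 16.45 TCPloc [-184.    61.2  141.3] tiloc [ 0.343  0.003 -0.939] yloc [ 0.939 -0.005  0.343] F [-0.66 -0.67  0.39] w 0.001 q [ 1.1   0.36 -1.01  2.26  0.53  0.39 -0.15]
lid px 93 angle med 0.047 r 0.1437
0
shift mm [-1.2  1.9 -4.5] turn deg [ 0.06 -0.18 -0.3 ]
-0.05
shift mm [-1.2 -0.4  2.3] turn deg [ 0.06 -0.18 -0.3 ]
```

View pics/s11.png

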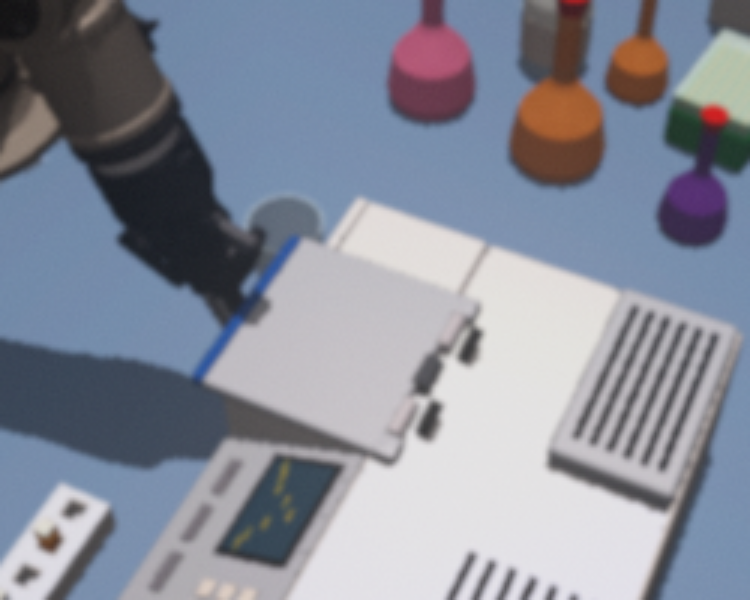

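```bash
python3 -m crank '[[[0,-0.0005,0.0010],[0,0,0],0],[[0,-0.0005,0.0010],[0,0,0],0],[[0,-0.001,0.0005],[0,0,0],0],[[0,-0.003,0],[0,0,0],0],[[0,-0.006,0],[0,0,0],0],[[0,-0.010,0],[0,0,0],0],[[0,-0.010,0],[0,0,0],0],[[0,-0.005,-0.020],[0,0,0],0],[[0,0,-0.03],[0,0,0],0],[[0,0,-0.03],[0,0,0],0]]'
python3 -c "
from k import *
status();lidangle('s12')
p,d=bot.read_camera('top');cv2.imwrite('pics/t12.png',p[:,:,::-1])"
```

```text
t: 17.75
eef_pos: [0.4113, -0.1359, 0.2017]
tool_rot: [0.112, 0.649, 0.741, 0.133]
contact_force: [10.7, 58.8, 16.0]
gripper_width: 0.001
t 17.75 TCPloc [-245.6   61.1  201.7] tiloc [ 0.342  0.005 -0.94 ] yloc [ 0.94  -0.007  0.342] F [10.7  58.85 15.99] w 0.001 q [ 1.64  0.2  -1.41  2.29  0.11  0.5   0.31]
lid px 104 angle med 0.045 r 0.1436
```

View pics/s12.png

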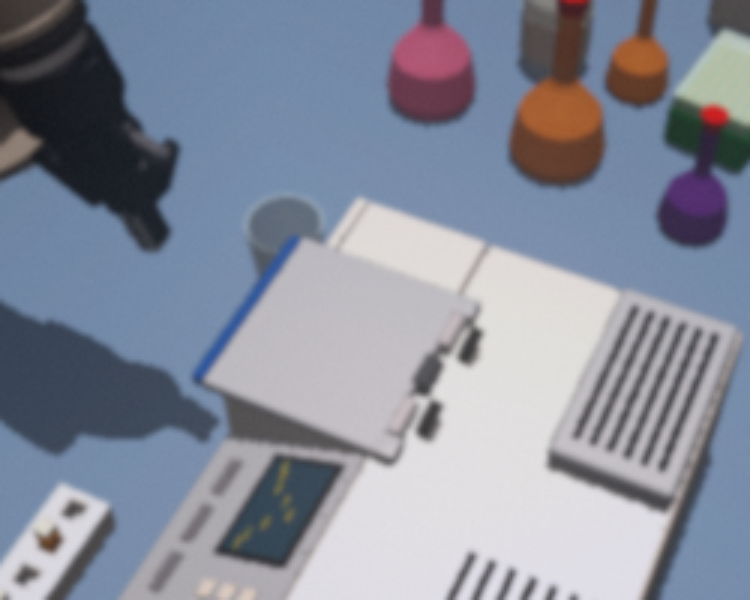

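View pics/t12.png

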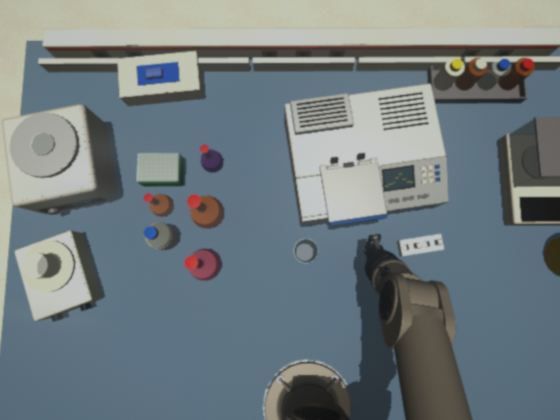

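```bash
python3 -c "
from k import *
status();o=bot.get_obs();print(o['q'],o['joint_vel'].round(3),o['torque'],o['joint_torque'].round(2))"
```

```text
t 17.85 TCPloc [-246.9   56.1  202.3] tiloc [ 0.342 -0.003 -0.94 ] yloc [ 0.939 -0.016  0.342] F [-0.01 -0.46 -0.11] w -0.004 q [ 1.65  0.19 -1.41  2.29  0.11  0.5   0.3 ]
[ 1.64531606  0.19176238 -1.40651755  2.28981211  0.11486918  0.49767148
  0.30398789] [-0.114  0.048 -0.037  0.022  0.172 -0.04  -0.183] [-0.04692477  0.2885954   0.04326668] [  1.81 -16.67  -4.73 -24.03  -1.8   -0.96   1.71]
```

```bash
python3 -m crank '[[[0,0,0],[0,0,0],0],[[0,0,0],[0,0,0],0],[[0,0,0],[0,0,0],0],[[0,0,0],[0,0,0],0]]'
python3 -c "
from k import *
status();lidangle();p,d=bot.read_camera('top')
a=np.load('pics/top0.npy').astype(int);b=p.astype(int);m=np.abs(a-b).max(2)>40
print(bot.get_obs()['joint_vel'].round(3))
out=p.copy();out[m]=[255,0,255];cv2.imwrite('pics/t13.png',out[:,:,::-1])"
```

```text
t: 18.35
eef_pos: [0.4127, -0.1345, 0.2016]
tool_rot: [0.112, 0.647, 0.742, 0.133]
contact_force: [-0.0, -0.2, 0.2]
gripper_width: 0.001
t 18.35 TCPloc [-244.    62.2  201.6] tiloc [ 0.343  0.005 -0.939] yloc [ 0.939 -0.003  0.343] F [-0.   -0.24  0.24] w 0.001 q [ 1.63  0.2  -1.41  2.29  0.12  0.5   0.3 ]
lid px 105 angle med 0.045 r 0.1437
[ 0.008 -0.003 -0.    -0.001 -0.002 -0.     0.002]
```

View pics/t13.png

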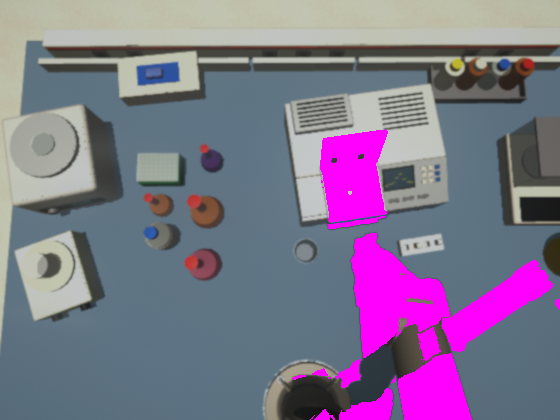

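The difference picture shows change only at the cover (350,180) and at the arm with its shadow. The beaker (305,251), rack (422,245), flasks and everything else are unmoved. The arm is still and clear of everything, so I'm handing in.

```bash
python3 -c "
from station import bot
print(bot.hand_in())"
```

```text
the job is handed in; nothing more can be done
None
```

The cover is shut and the job is handed in at about 18.4 s of the 48 s allowed.

- **Tipping:** I pulled the cover forward from behind its lip with the shut fingers. I drew it past balance to about 1.45 rad, where it began to fall by itself.
- **Catching:** I moved the fingers over the top and round to the front. The lip came down on the back of a finger at about 0.83 rad while the finger was already moving down. Contact force stayed around 2 N.
- **Easing down:** I lowered it at about 0.2 rad/s, slowing to under 0.1 rad/s for the last part, then drew the finger away.

**Last checks:**
- The lip reads 0.045 rad. That matches the top of the 13 mm bar when the cover is shut, so the hinge is at about 0, and the reading stayed the same after I withdrew.
- The top view compared with the first one shows change only at the cover and at the arm with its shadow. The sample cuvette is now hidden under the cover; the fingers never entered the compartment.
- The arm was at rest, about 60 mm clear of the lip, with no contact force.

**One reading disagreed:** during the final retreat the wrist force briefly showed about 60 N while nothing was being touched. It came as joint 3 stopped at about -1.407, just inside its -1.41 limit, and it was gone 0.1 s later. I think this was the arm braking at the limit, not a contact. It is below the 120 N limit.

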